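Close a stack of specimen trays with its lid

ROBOT

A 6-joint arm with a two-finger parallel gripper is mounted at the origin on the work surface. World frame = base frame: x ahead of the robot, y to its left, z up, the work surface at z = 0. Lengths are in m, angles in degrees, forces in N, time in s.
With the tool pointing down it reaches from about 0.375 to 0.9 m from the base axis. Payload 3.1 kg.
Tool frame: the origin (TCP) lies where the fingers leave the gripper's body, on its centre line; the fingertips stand bot.tips_ahead ahead of it and the grasp point (between the pads) lies 51 mm ahead of it (bot.tips_ahead is the distance from the TCP to the fingertips, in m); z points along the fingers, x is the direction in which the jaws open and shut, and the axes are right-handed (so a half turn about z gives the same grasp; the last joint's range is limited). The gripper opens to 87 mm and grips with 3 to 60 N. Pads are 19 mm wide; open, the fingers measure 117 mm over their backs; the gripper's body (75 mm by 190 mm) begins 51 mm behind the grasp point.
Start: joints at [-79.04, 30.224, 82.088, -0, 67.689, -10.227], TCP at [0.226, -0.583, 0.292] pointing down, gripper open.
Joint ranges: [-176.69, 176.69], [-43.24, 126.21], [12.49, 139.97], [-82, 262], [0, 151.66], [-163.58, 163.58]. Speed limits (degrees/s): [159.86, 159.86, 180, 180, 180, 180].

INTERFACE

Orientations are given as a 3x3 rotation matrix whose columns are the frame's x, y, z axes.
In Python, from rig import bot, vision, nets gives the robot as it stands.
- The arm moves only by the tool play_rows, never from a script. Its argument "series" is a list of rows, each an object of numbers: "tx", "ty", "tz": the shift along the world's x, y, z as a fraction of full scale; "turn": the turn about the world's z as a fraction of full scale. A call has 1 to 10 rows; each row shifts and turns the commanded pose from where the row before left it; what a row does not reach is not made up. Full scale, the value 1, is 0.8 m for a shift and 60 degrees for a turn. A row lasts 1/10 s, in which the tool goes at most 50 mm and 8.59 degrees, less where a joint would pass 70% of its speed; a pose out of reach is approached as far as the arm can. A call with a number of a shift or a turn outside -1 to 1 is refused whole. A call with a gripper value outside its range is refused whole. "gripper" is the opening, from 0 (shut) to 1 (fully open), set as the call begins (left out, the last holds). The fingers move at their own pace and stop on an object; the grip force is fixed at half the most. Time passes only in rows, so rows that do not move let the fingers close. It gives the time, the measured TCP pose, the force and the opening at its end, in the units of the state.
- bot.read_state(): the state, without advancing time (a new reading comes with each control period).
- vision.capture(name): name is "side" or "top" or "wrist"; returns a dict with "pixels" (480x640x3 uint8, blue, green, red), "fx", "fy", "cx", "cy" (pixels), "extrinsics" (4x4, takes a point from camera to world coordinates). Camera axes: x right, y down, z forward; pixel columns grow to the right and rows downward; lengths in m; the calibration is good to about 2 mm. A picture is of the moment at which its call begins. There is no depth.
- bot.hand_in(): hands the job in, once; it reports no verdict.
Trained networks look in a picture, given as the dict that the camera call returned (one of the last four; its "shot" number tells which), for a name from the list of things; names that differ only in an ending like _2 or _b are one class to them, and where a whole thing is asked for, a point or a joint stands for the part that bears it (a point fixed in the world has none). Each returns a list of dicts, best first, with "confidence" (0 to 1); they miss things now and then, are a little off and sometimes report something else, mostly with a low value. They report only what shows in the picture. A call takes as long as a camera call. They do not tell look-alikes from the thing itself.
- nets.look_for(picture, query): "at" ([column, row] as shares, 0 to 1, of the picture: columns of its width, rows of its height, amid what is visible of it).
- nets.masks_of(picture, query): "region" (480x640 bool, what is visible of it) and "at" ([column, row] as shares, 0 to 1, of the picture: columns of its width, rows of its height, amid what is visible of it).
The state is a dict: "time_s": time; "joint_positions": joint angles; "qvel": joint speeds; "tau": joint torques, N m; "position": TCP position; "tcp_rot": TCP orientation; "force": force on the tool from outside, world axes, zero at the start; "moment": the same for the moment, N m; "opening": opening from 0.0 (shut) to 1.0 (fully open).
Only numpy, scipy, OpenCV 4.12 (cv2) and the standard library are available. Lean on these libraries where they do the work, as an engineer would, in place of code of your own. Each camera call takes 0.05 s, during which the arm holds its last target.

TASK

The bones in the top tray of the stack are lying open. Take the larger of the two lids by its handle and lower it gently onto the stack, square and centred on the trays, until you feel it resting on the rim; only then let go, and leave it lying flat there. Leave the smaller lid where it is.

Things in the scene. Friction and masses are not known exactly. Their poses are not given: they have to be found in the camera images.
- large_lid_grip (a point): Larger lid, flat on the table: white plastic plate 190 (x) x 130 (y) x 5 mm with a grey rib handle on its middle, 80 long (x) x 18 wide (y), its top 45 mm above the lid's underside. The point is on the lid's centre, 32 mm above its underside (in the handle). x along the long side and handle, z up; a half turn makes no difference. Mass 0.2 to 0.35 kg.
- large_lid: The same larger lid; origin at the centre of its underside, same axes.
- small_lid_grip (a point): The smaller lid, a bystander to be left alone: a white plate 120 x 90 x 5 mm with the same handle. The point lies on its centre, 32 mm above its underside; axes as for the larger lid.
- tray_holder: Low grey holder, fixed, 212 (x) x 152 (y) mm, walls 30 mm high; a firm stack of white trays stands in it, concentric, same axes. Trays 180 (x) x 120 (y) mm over the rim; the top one is open, 26 mm deep, bones below its rim. The rim's height is not given: anywhere from 50 to 115 mm above the table. Origin: centre of the underside, on the table; x along the trays' long side, z up.
Things that resemble listed ones, but are neither listed nor needed, are in the scene too. Leave any black or pink look-alike of the large_lid alone.

How it is judged:
By the outcome, as a careful person would: the job done as asked, in the order asked, and still so for the second after the job is handed in, with the robot touching nothing.
It also fails if it takes over 40 s, if anything falls off the work surface, if the arm or the gripper's body presses on something with over 40 N, if the wrist force passes 120 N, or if a joint passes its speed limit or range.

## Working session

There is one attempt and no reset: what is moved stays moved. The work goes in short steps, Python scripts to look and compute and a tool call to move; the robot and the scene stay as the last step left them, time stands still between calls to the robot, and variables do not carry over. Pictures are saved under pics/ and viewed, and the job is handed in when it is done.

Besides the shell and the picture viewer there is one more tool, called after "Request:" in YAML: its name, and indented under it one key for each argument. play_rows: Moves the arm, as the interface text tells. Shift numbers are shares of 0.8 m and turn numbers shares of 60 degrees, none past 1 either way. Its arguments: {"type":"object","properties":{"series":{"type":"array"},"gripper":{"type":"number"}},"required":["series"]}

```bash
mkdir -p pics; cat > h.py <<'E'
import numpy as np, cv2, pickle
from rig import bot, vision, nets
def pix2plane(p,u,v,z):
    E=np.array(p["extrinsics"]); d=E[:3,:3]@np.array([(u-p["cx"])/p["fx"],(v-p["cy"])/p["fy"],1.]); o=E[:3,3]
    return o+d*(z-o[2])/d[2]
def proj(p,X):
    E=np.linalg.inv(np.array(p["extrinsics"])); c=E[:3,:3]@np.array(X)+E[:3,3]
    return np.array([p["fx"]*c[0]/c[2]+p["cx"],p["fy"]*c[1]/c[2]+p["cy"]])
E
python3 - <<'E'
from h import *
s=bot.read_state(); print({k:np.round(s[k],3).tolist() for k in s}, bot.tips_ahead)
for n in ["side","top"]:
    p=vision.capture(n); cv2.imwrite(f"pics/{n}0.png",p["pixels"]); pickle.dump(p,open(f"{n}0.pkl","wb"))
    print(n,p["fx"],p["cx"],p["cy"],np.round(p["extrinsics"],3).tolist())
    for q in ["large_lid","large_lid_grip","small_lid_grip","tray_holder"]:
        for r in nets.look_for(p,q): print(q,round(r["confidence"],2),np.round(np.array(r["at"])*[640,480],0))
E
```

```text
{'time_s': 0.0, 'joint_positions': [-79.04, 30.279, 82.155, -0.001, 67.688, -10.228], 'qvel': [0.021, 0.018, 0.011, 0.054, 0.012, -0.026], 'tau': [0.002, -44.004, -17.66, 0.063, 0.058, -0.0], 'position': [0.226, -0.582, 0.291], 'tcp_rot': [[0.361, -0.932, -0.0], [-0.932, -0.361, 0.002], [-0.002, -0.0, -1.0]], 'force': [-0.093, -0.627, -0.63], 'moment': [-0.033, -0.034, 0.05], 'opening': 1.0} 0.0697
side 479.11577682505686 310.03872278691364 240.08138568467595 [[-1.0, 0.006, 0.015, 0.396], [-0.008, 0.63, -0.777, 0.989], [-0.014, -0.777, -0.63, 0.777], [0.0, 0.0, 0.0, 1.0]]
large_lid 0.87 [280. 313.]
large_lid 0.85 [299. 412.]
large_lid_grip 0.83 [299. 415.]
large_lid_grip 0.77 [404. 320.]
large_lid_grip 0.68 [284. 312.]
small_lid_grip 0.78 [223. 230.]
tray_holder 0.69 [301. 172.]
top 577.1983398058325 312.4885083487238 235.6403230788821 [[0.025, -0.983, 0.181, 0.226], [-1.0, -0.022, 0.016, 0.094], [-0.011, -0.181, -0.983, 1.24], [0.0, 0.0, 0.0, 1.0]]
large_lid 0.7 [221. 347.]
large_lid 0.68 [134. 241.]
large_lid_grip 0.92 [223. 344.]
large_lid_grip 0.77 [131. 245.]
large_lid_grip 0.68 [240. 222.]
small_lid_grip 0.69 [365. 154.]
tray_holder 0.77 [487. 237.]
```

View pics/side0.png

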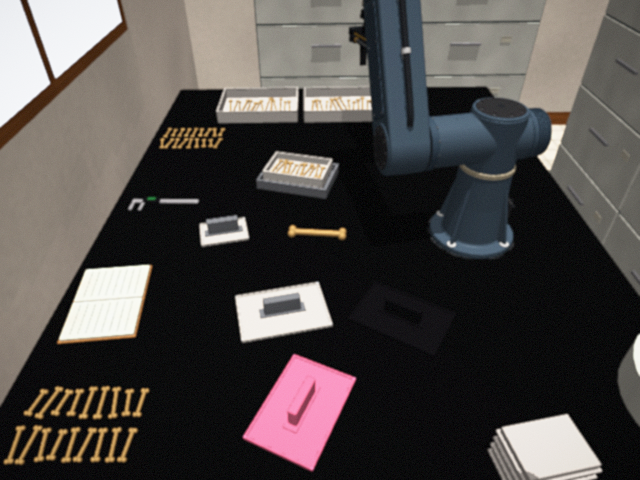

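View pics/top0.png

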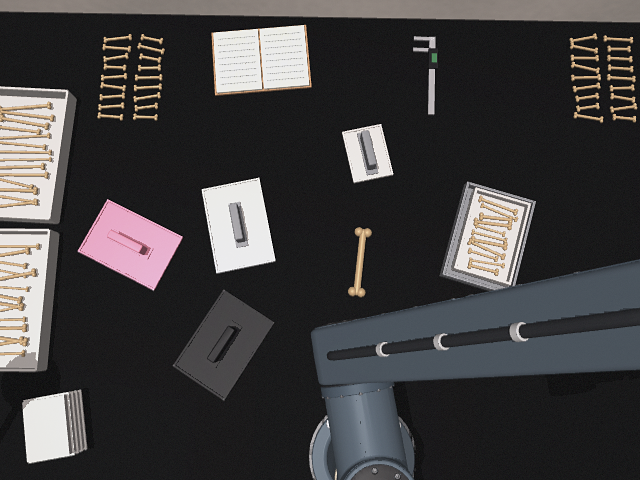

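Candidates in the top view: white large lid (238,225), pink (130,245), black (223,345), small white lid (367,153). I choose the white one at (238,225) and check it and the stack in close crops.

```bash
python3 - <<'E'
from h import *
t=pickle.load(open("top0.pkl","rb")); s=pickle.load(open("side0.pkl","rb"))
a=cv2.resize(t["pixels"][165:285,190:290],None,fx=4,fy=4,interpolation=cv2.INTER_CUBIC)
b=cv2.resize(t["pixels"][175:295,435:545],None,fx=4,fy=4,interpolation=cv2.INTER_CUBIC)
c=cv2.resize(s["pixels"][145:205,250:345],None,fx=7,fy=7,interpolation=cv2.INTER_CUBIC)
cv2.imwrite("pics/c1.png",a[:480]);cv2.imwrite("pics/c2.png",b);cv2.imwrite("pics/c3.png",c)
g=cv2.cvtColor(t["pixels"],cv2.COLOR_BGR2GRAY)
m=np.zeros_like(g); m[170:282,195:283]=(g[170:282,195:283]>60)*255
cs=max(cv2.findContours(m,0,1)[0],key=cv2.contourArea)
W=np.array([pix2plane(t,u,v,.005)[:2] for u,v in cs[:,0]],np.float32)
r=cv2.minAreaRect(W*1000); print("lid",r)
ap=cv2.boxPoints(r);print(ap)
E
```

```text
lid ((474.37322998046875, 277.9522399902344), (193.7109375, 131.73715209960938), 13.067524909973145)
[[365.1331  320.21616]
 [394.91873 191.89043]
 [583.6134  235.68832]
 [553.82776 364.01404]]
```

View pics/c1.png

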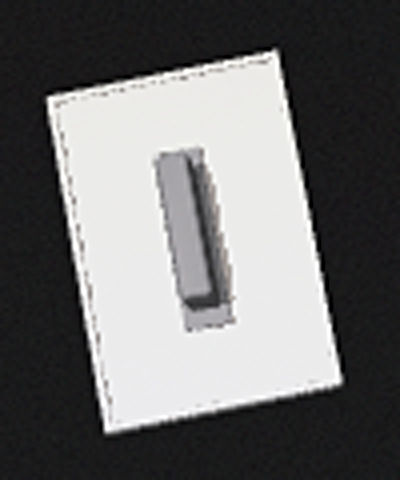

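View pics/c2.png

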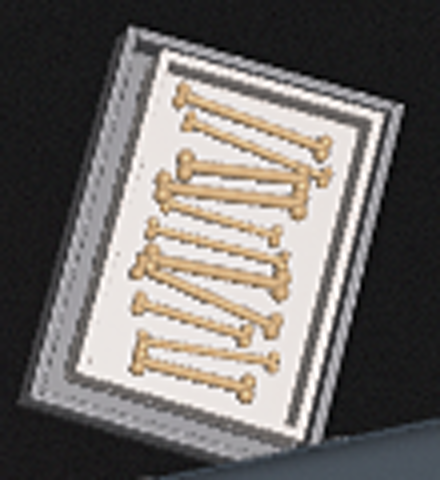

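View pics/c3.png

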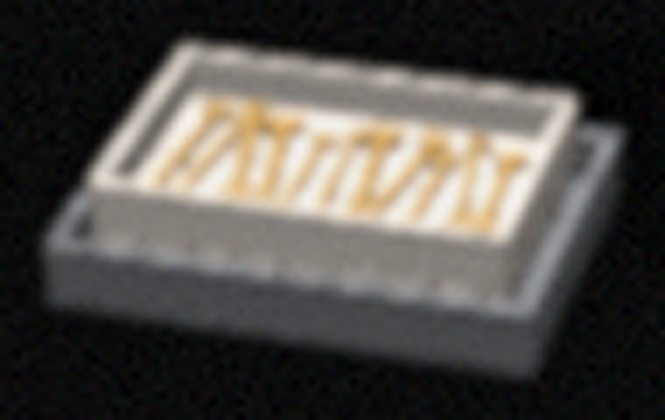

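The crops confirm it. The chosen lid is white with a grey handle, and its rectangle measures 194 x 132 mm, centred at (474, 278) mm with a yaw of 13°. The arm partly covers the stack, so I'll move over to the lid and then measure the stack.

Request:
play_rows:
  series:
    - {"tx":0.034,"ty":0.042}
    - {"tx":0.034,"ty":0.042}
    - {"tx":0.034,"ty":0.042}
    - {"tx":0.034,"ty":0.042}
    - {"tx":0.034,"ty":0.042}
    - {"tx":0.034,"ty":0.042}
    - {"tx":0.034,"ty":0.042}
    - {"tx":0.034,"ty":0.042}
    - {"tx":0.034,"ty":0.042}
    - {"tx":0.034,"ty":0.042}
  gripper: 1

```text
invalid input
```

Request:
play_rows:
  series:
    - {"ty":0.055,"turn":-0.0135}
    - {"ty":0.055,"turn":-0.0135}
    - {"ty":0.055,"turn":-0.0135}
    - {"ty":0.055,"turn":-0.0135}
    - {"ty":0.055,"turn":-0.0135}
    - {"ty":0.055,"turn":-0.0135}
    - {"ty":0.055,"turn":-0.0135}
    - {"ty":0.055,"turn":-0.0135}
    - {"ty":0.055,"turn":-0.0135}
    - {"ty":0.055,"turn":-0.0135}

```text
invalid input
```

Request:
play_rows:
  series:
    - {"tx":-0.015,"ty":0.055}
    - {"tx":-0.015,"ty":0.055}
    - {}
    - {}

```text
invalid input
```

Request:
play_rows:
  series:
    - {"tx":0.034,"ty":0.042,"tz":0,"turn":0}
    - {"tx":0.034,"ty":0.042,"tz":0,"turn":0}
    - {"tx":0.034,"ty":0.042,"tz":0,"turn":0}
    - {"tx":0.034,"ty":0.042,"tz":0,"turn":0}
    - {"tx":0.034,"ty":0.042,"tz":0,"turn":0}
    - {"tx":0.034,"ty":0.042,"tz":0,"turn":0}
    - {"tx":0.034,"ty":0.042,"tz":0,"turn":0}
    - {"tx":0.034,"ty":0.042,"tz":0,"turn":0}
    - {"tx":0.034,"ty":0.042,"tz":0,"turn":0}
    - {"tx":0.034,"ty":0.042,"tz":0,"turn":0}
  gripper: 1

```text
time_s: 1.5
position: [0.4989, -0.2453, 0.2925]
tcp_rot: [[0.361, -0.932, 0.001], [-0.932, -0.361, -0.0], [0.001, -0.0, -1.0]]
force: [0.6, -0.7, 0.1]
opening: 1.0
```

Request:
play_rows:
  series:
    - {"tx":0,"ty":0.055,"tz":0,"turn":-0.0135}
    - {"tx":0,"ty":0.055,"tz":0,"turn":-0.0135}
    - {"tx":0,"ty":0.055,"tz":0,"turn":-0.0135}
    - {"tx":0,"ty":0.055,"tz":0,"turn":-0.0135}
    - {"tx":0,"ty":0.055,"tz":0,"turn":-0.0135}
    - {"tx":0,"ty":0.055,"tz":0,"turn":-0.0135}
    - {"tx":0,"ty":0.055,"tz":0,"turn":-0.0135}
    - {"tx":0,"ty":0.055,"tz":0,"turn":-0.0135}
    - {"tx":0,"ty":0.055,"tz":0,"turn":-0.0135}
    - {"tx":0,"ty":0.055,"tz":0,"turn":-0.0135}

```text
time_s: 2.5
position: [0.4978, 0.1951, 0.2925]
tcp_rot: [[0.226, -0.974, 0.001], [-0.974, -0.226, 0.0], [0.0, -0.001, -1.0]]
force: [0.3, -0.4, 0.0]
opening: 0.997
```

Request:
play_rows:
  series:
    - {"tx":-0.015,"ty":0.052,"tz":0,"turn":0}
    - {"tx":-0.015,"ty":0.052,"tz":0,"turn":0}
    - {"tx":0,"ty":0,"tz":0,"turn":0}
    - {"tx":0,"ty":0,"tz":0,"turn":0}

```text
time_s: 2.9
position: [0.4734, 0.2773, 0.2923]
tcp_rot: [[0.229, -0.973, 0.0], [-0.973, -0.229, -0.0], [0.0, -0.0, -1.0]]
force: [-0.5, -1.2, -1.0]
opening: 0.998
```

```bash
python3 - <<'E'
from h import *
s=bot.read_state(); print(np.round(s["position"],4),np.round(s["tcp_rot"],3).tolist(),s["time_s"])
for n in ["side","top","wrist"]:
    p=vision.capture(n); cv2.imwrite(f"pics/{n}1.png",p["pixels"]); pickle.dump(p,open(f"{n}1.pkl","wb"))
t=pickle.load(open("top1.pkl","rb")); s=pickle.load(open("side1.pkl","rb"))
cv2.imwrite("pics/d2.png",cv2.resize(t["pixels"][175:300,435:545],None,fx=4.8,fy=4.8,interpolation=cv2.INTER_CUBIC))
cv2.imwrite("pics/d3.png",cv2.resize(s["pixels"][145:205,250:345],None,fx=8,fy=8,interpolation=cv2.INTER_CUBIC))
E
```

```text
[0.4734 0.2773 0.2923] [[0.229, -0.973, 0.0], [-0.973, -0.229, -0.0], [0.0, -0.0, -1.0]] 2.9
```

View pics/d2.png

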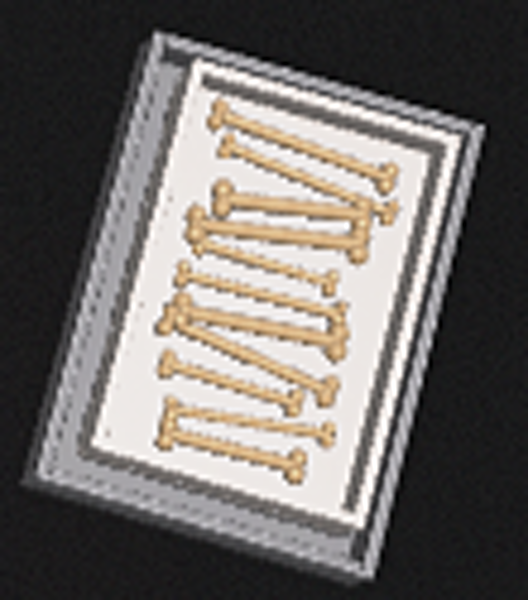

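View pics/d3.png

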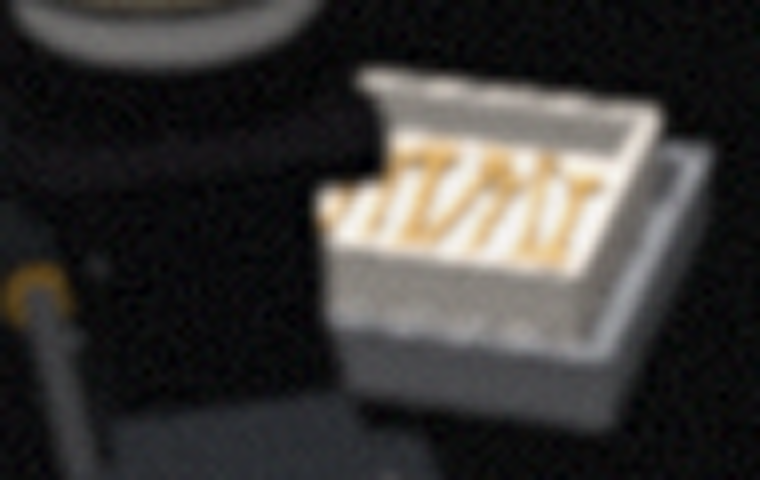

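View pics/wrist1.png

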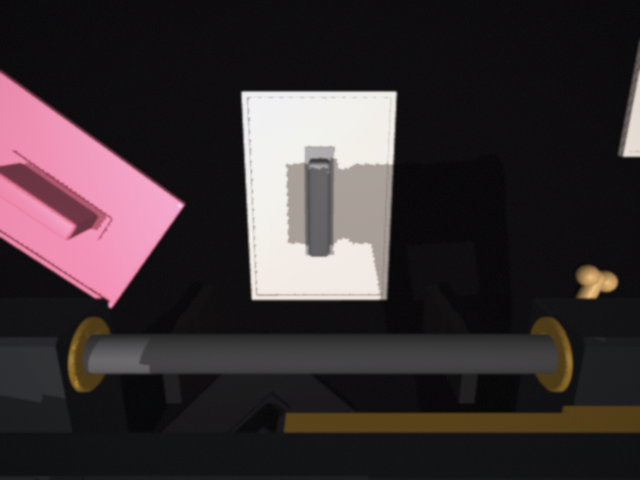

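The wrist view shows the white lid straight below with its handle at (318,205). Next I'll fit the tray rim (centre, yaw, height) to the rim corners read in both views.

```bash
cat > fit.py <<'E'
from h import *
from scipy.optimize import least_squares
t=pickle.load(open("top1.pkl","rb")); s=pickle.load(open("side0.pkl","rb"))
f=lambda L,sc,o:(np.array(L,float)+.5)/sc-.5+np.array(o)
# order: near-x-far? top view: up = +x, left=+y
T=f([(196,60),(463,135),(362,528),(90,447)],4.8,(435,175))   # (+x,+y),(+x,-y),(-x,-y),(-x,+y)
S=f([(92,188),(182,42),(580,92),(508,238)],7,(250,145))  # same order: +x+y is screen left/near
sg=np.array([(1,1),(1,-1),(-1,-1),(-1,1)])
def cor(q,L=.18,W=.12,z=None):
    x,y,a,h=q; c,si=np.cos(a),np.sin(a)
    return [(x+c*u*L/2-si*v*W/2,y+si*u*L/2+c*v*W/2,h) for u,v in sg]
res=lambda q,tt=1,ss=1:np.concatenate([tt*np.ravel([proj(t,X)-m for X,m in zip(cor(q),T)]),ss*np.ravel([proj(s,X)-m for X,m in zip(cor(q),S)])])
x0=[.45,-.2,-.2,.08]
for w in [(1,1),(1,0),(0,1)]:
    r=least_squares(lambda q:res(q,*w),x0); print(np.round(r.x[:2],4),np.degrees(r.x[2]).round(2),r.x[3].round(4),np.round(r.fun,1))
H=f([(155,33),(485,125)],4.8,(435,175))
print([pix2plane(t,*h,.03).round(4) for h in H])
q=least_squares(res,x0).x
print(np.round([c for c in cor((*q[:3],.03),.212,.152)],4).tolist())
E
python3 fit.py
```

```text
[ 0.4534 -0.2613] -15.7 0.055 [-0.4 -0.1 -0.4  0.4  0.4  0.3  0.2  0.2 -0.4 -1.2  0.3  0.4 -0.4  0.6
 -0.4  0. ]
[ 0.4539 -0.2616] -15.95 0.0542 [-0.1 -0.3 -0.2  0.4  0.3  0.2  0.1 -0.2 -0.  -0.   0.   0.  -0.   0.
 -0.   0. ]
[ 0.4523 -0.2538] -14.78 0.0591 [-0.   0.  -0.  -0.  -0.   0.  -0.   0.  -0.3 -0.8 -0.   0.6 -0.2  0.3
  0.4 -0. ]
[array([ 0.5752, -0.2174,  0.03  ]), array([ 0.5357, -0.3635,  0.03  ])]
[[0.576, -0.2168, 0.03], [0.5349, -0.3631, 0.03], [0.3308, -0.3057, 0.03], [0.3719, -0.1594, 0.03]]
```

Fit: centre (0.4535, -0.261), yaw -15.7°, rim height about 0.055. The holder corners agree to within 1 mm. Before going down I'll check the lid's pose against the wrist view.

```bash
python3 - <<'E'
from h import *
w=pickle.load(open("wrist1.pkl","rb"))
# plate outer corners at top z=.005: full picture
for z in (.005,):
  P=np.array([pix2plane(w,u,v,z)[:2] for u,v in [(241,92),(397,92),(387,299),(251,299)]]); print(P.round(4).tolist(),P.mean(0).round(4))
  print(np.linalg.norm(P-np.roll(P,-1,0),axis=1).round(4))
  d=(P[0]-P[3]+P[1]-P[2]);print(np.degrees(np.arctan2(d[1],d[0])))
H=np.array([pix2plane(w,u,v,.045)[:2] for u,v in [(307,166),(331,166),(330,256),(307,256)]]);print(H.round(4).tolist(),H.mean(0))
E
```

```text
[[0.5524, 0.3623], [0.5822, 0.2336], [0.3965, 0.1905], [0.3665, 0.3196]] [0.4744 0.2765]
[0.1321 0.1907 0.1324 0.1907]
13.006353199618117
[[0.5091, 0.2942], [0.5134, 0.2756], [0.4398, 0.2589], [0.4354, 0.2778]] [0.4744374  0.27661479]
```

Request:
play_rows:
  series:
    - {"tx":0.001,"ty":0,"tz":-0.04,"turn":0}
    - {"tx":0,"ty":0,"tz":-0.04,"turn":0}
    - {"tx":0,"ty":0,"tz":-0.04,"turn":0}
    - {"tx":0,"ty":0,"tz":-0.04,"turn":0}
    - {"tx":0,"ty":0,"tz":-0.04,"turn":0}
    - {"tx":0,"ty":0,"tz":-0.02,"turn":0}
    - {"tx":0,"ty":0,"tz":-0.02,"turn":0}
    - {"tx":0,"ty":0,"tz":-0.02,"turn":0}
    - {"tx":0,"ty":0,"tz":0,"turn":0}
    - {"tx":0,"ty":0,"tz":0,"turn":0}

```text
time_s: 4.05
position: [0.4753, 0.2755, 0.0843]
tcp_rot: [[0.225, -0.974, -0.0], [-0.974, -0.225, -0.0], [0.0, 0.0, -1.0]]
force: [0.8, -0.3, -0.1]
opening: 1.001
```

Request:
play_rows:
  series:
    - {"tx":0,"ty":0,"tz":0,"turn":0}
    - {"tx":0,"ty":0,"tz":0,"turn":0}
    - {"tx":0,"ty":0,"tz":0,"turn":0}
    - {"tx":0,"ty":0,"tz":0,"turn":0}
    - {"tx":0,"ty":0,"tz":0,"turn":0}
    - {"tx":0,"ty":0,"tz":0,"turn":0}
    - {"tx":0,"ty":0,"tz":0,"turn":0}
    - {"tx":0,"ty":0,"tz":0,"turn":0}
    - {"tx":0,"ty":0,"tz":0,"turn":0}
    - {"tx":0,"ty":0,"tz":0,"turn":0}
  gripper: 0

```text
time_s: 5.05
position: [0.4747, 0.2765, 0.0842]
tcp_rot: [[0.226, -0.974, -0.0], [-0.974, -0.226, 0.0], [-0.0, 0.0, -1.0]]
force: [0.8, -0.2, -0.6]
opening: 0.201
```

Request:
play_rows:
  series:
    - {"tx":0,"ty":0,"tz":0.015,"turn":0}
    - {"tx":0,"ty":0,"tz":0.025,"turn":0}
    - {"tx":0,"ty":0,"tz":0.04,"turn":0}
    - {"tx":0,"ty":0,"tz":0.04,"turn":0}
    - {"tx":0,"ty":0,"tz":0.04,"turn":0}
    - {"tx":0,"ty":0,"tz":0.03,"turn":0}
    - {"tx":0,"ty":0,"tz":0.01,"turn":0}
    - {"tx":0,"ty":0,"tz":0,"turn":0}
    - {"tx":0,"ty":0,"tz":0,"turn":0}

```text
time_s: 5.95
position: [0.4738, 0.2762, 0.2432]
tcp_rot: [[0.226, -0.974, -0.002], [-0.974, -0.226, -0.001], [0.0, 0.003, -1.0]]
force: [-1.0, -0.3, -2.7]
opening: 0.207
```

```bash
python3 - <<'E'
from h import *
s=bot.read_state(); print({k:np.round(s[k],3).tolist() for k in s})
for n in ["side","top","wrist"]:
    p=vision.capture(n); cv2.imwrite(f"pics/{n}2.png",p["pixels"]); pickle.dump(p,open(f"{n}2.pkl","wb"))
E
```

```text
{'time_s': 5.95, 'joint_positions': [18.559, 28.104, 95.95, -0.001, 56.091, 95.472], 'qvel': [0.027, 1.031, 0.473, -0.113, 0.155, -0.081], 'tau': [0.023, -41.742, -15.828, 0.026, -0.121, 0.0], 'position': [0.474, 0.276, 0.243], 'tcp_rot': [[0.226, -0.974, -0.002], [-0.974, -0.226, -0.001], [0.0, 0.003, -1.0]], 'force': [-0.967, -0.296, -2.665], 'moment': [0.007, -0.014, -0.056], 'opening': 0.207}
```

View pics/wrist2.png

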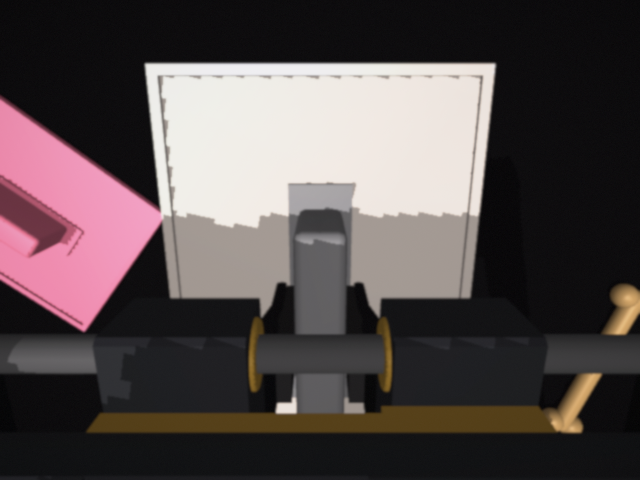

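View pics/side2.png

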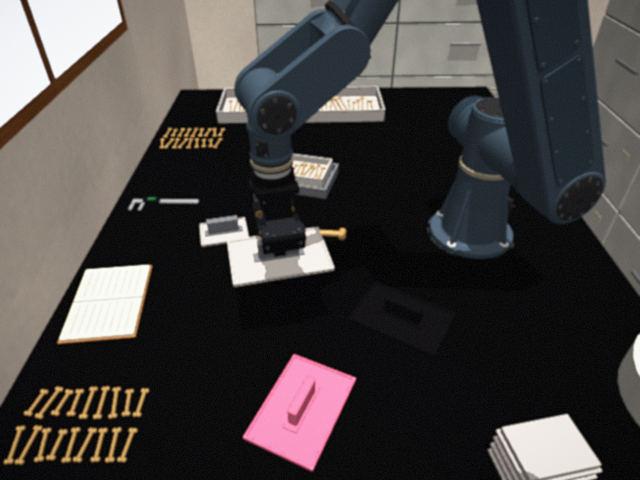

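The lid is held level (opening 0.207 ≈ 18 mm handle). I'll work out its offset in the hand from the far corners in the wrist view, and the move to the stack.

```bash
python3 - <<'E'
from h import *
w=pickle.load(open("wrist2.pkl","rb")); s=bot.read_state()
R=np.array(s["tcp_rot"]);p=np.array(s["position"])
for z in (.160,.164):
  P=np.array([pix2plane(w,u,v,z) for u,v in [(145.5,63.5),(495,63.5)]])
  d=P[0]-P[1]; n=np.linalg.norm(d); u=np.array([-d[1],d[0],0])/n; u*=np.sign(u[0])
  c=P.mean(0)-u*.095
  print(z,n.round(4),np.degrees(np.arctan2(u[1],u[0])).round(2),c.round(4),"tool frame",(R.T@(c-p)).round(4))
print(np.degrees(np.arctan2(R[1,0],R[0,0])), p)
E
```

```text
0.16 0.1335 13.06 [0.4746 0.2759 0.16  ] tool frame [ 0.0004 -0.0009  0.0826]
0.164 0.1304 13.06 [0.4741 0.2758 0.164 ] tool frame [ 0.0004 -0.0005  0.0786]
-76.91695826324444 [0.4738391  0.27614921 0.24261351]
```

Request:
play_rows:
  series:
    - {"tx":-0.0026,"ty":-0.03,"tz":0,"turn":-0.048}
    - {"tx":-0.0026,"ty":-0.055,"tz":0,"turn":-0.048}
    - {"tx":-0.0026,"ty":-0.055,"tz":0,"turn":-0.048}
    - {"tx":-0.0026,"ty":-0.055,"tz":0,"turn":-0.048}
    - {"tx":-0.0026,"ty":-0.055,"tz":0,"turn":-0.048}
    - {"tx":-0.0026,"ty":-0.055,"tz":0,"turn":-0.048}
    - {"tx":-0.0026,"ty":-0.055,"tz":0,"turn":-0.048}
    - {"tx":-0.0026,"ty":-0.055,"tz":0,"turn":-0.048}
    - {"tx":-0.0026,"ty":-0.055,"tz":0,"turn":-0.048}
    - {"tx":-0.0026,"ty":-0.055,"tz":0,"turn":-0.048}

```text
time_s: 7.1
position: [0.4533, -0.1452, 0.2434]
tcp_rot: [[-0.273, -0.962, -0.001], [-0.962, 0.273, 0.001], [-0.001, 0.002, -1.0]]
force: [0.8, 0.1, -2.4]
opening: 0.205
```

Request:
play_rows:
  series:
    - {"tx":0,"ty":-0.055,"tz":0,"turn":0}
    - {"tx":0,"ty":-0.055,"tz":0,"turn":0}
    - {"tx":0,"ty":-0.037,"tz":0,"turn":0}
    - {"tx":0,"ty":0,"tz":0,"turn":0}
    - {"tx":0,"ty":0,"tz":0,"turn":0}
    - {"tx":0,"ty":0,"tz":0,"turn":0}

```text
time_s: 7.7
position: [0.4532, -0.2597, 0.2433]
tcp_rot: [[-0.27, -0.963, -0.002], [-0.963, 0.27, 0.003], [-0.002, 0.003, -1.0]]
force: [0.7, 0.8, -2.4]
opening: 0.2
```

```bash
python3 - <<'E'
from h import *
s=bot.read_state(); R=s["tcp_rot"];print(np.round(s["position"],4),np.degrees(np.arctan2(R[0][1],-R[1][1])),np.degrees(np.arctan2(R[1][0],R[0][0]))+90,s["time_s"],s["force"])
for n in ["side","wrist"]:
    p=vision.capture(n); cv2.imwrite(f"pics/{n}3.png",p["pixels"]); pickle.dump(p,open(f"{n}3.pkl","wb"))
E
```

```text
[ 0.4532 -0.2597  0.2433] -105.68013262339774 -15.680431545541651 7.7 [ 0.68964962  0.76573701 -2.4421321 ]
```

View pics/wrist3.png

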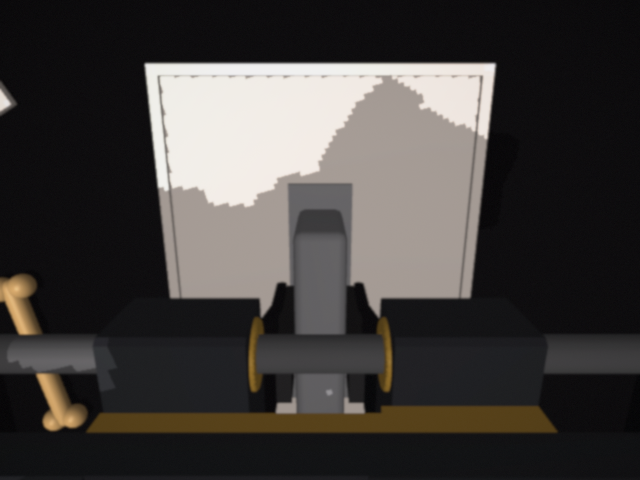

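View pics/side3.png

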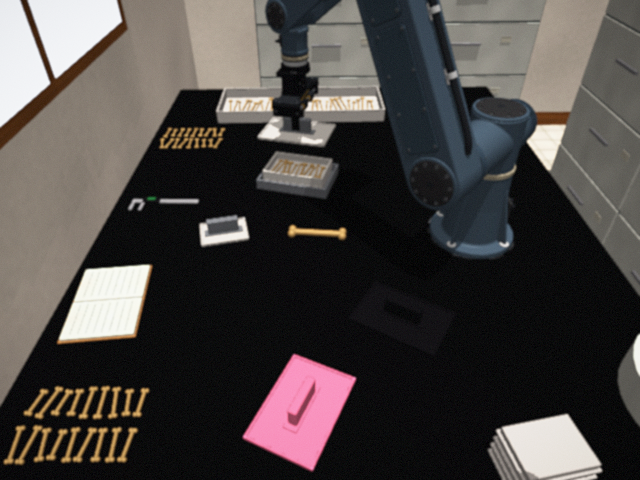

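Aligned, with yaw at -15.7°. Contact should come near TCP z ≈ 0.139. I'll go quickly to about 0.157, then slowly on force.

Request:
play_rows:
  series:
    - {"tx":0,"ty":-0.0015,"tz":-0.03,"turn":0}
    - {"tx":0,"ty":0,"tz":-0.03,"turn":0}
    - {"tx":0,"ty":0,"tz":-0.025,"turn":0}
    - {"tx":0,"ty":0,"tz":-0.015,"turn":0}
    - {"tx":0,"ty":0,"tz":-0.008,"turn":0}
    - {"tx":0,"ty":0,"tz":0,"turn":0}
    - {"tx":0,"ty":0,"tz":0,"turn":0}

```text
time_s: 8.5
position: [0.4544, -0.2624, 0.1584]
tcp_rot: [[-0.27, -0.963, 0.001], [-0.963, 0.27, -0.001], [0.001, -0.001, -1.0]]
force: [-0.6, 1.1, -2.6]
opening: 0.204
```

```bash
python3 - <<'E'
from h import *
s=bot.read_state(); print(np.round(s["position"],4),s["time_s"],s["force"])
for n in ["side","top"]:
    p=vision.capture(n); pickle.dump(p,open(f"{n}4.pkl","wb"))
    if n=="side": cv2.imwrite("pics/side4.png",cv2.resize(p["pixels"][110:205,240:355],None,fx=6,fy=6,interpolation=cv2.INTER_CUBIC))
    else: cv2.imwrite("pics/top4.png",cv2.resize(p["pixels"][170:300,430:560],None,fx=4.5,fy=4.5,interpolation=cv2.INTER_CUBIC))
E
```

```text
[ 0.4544 -0.2624  0.1584] 8.5 [-0.56096178  1.07285952 -2.6377876 ]
```

View pics/side4.png

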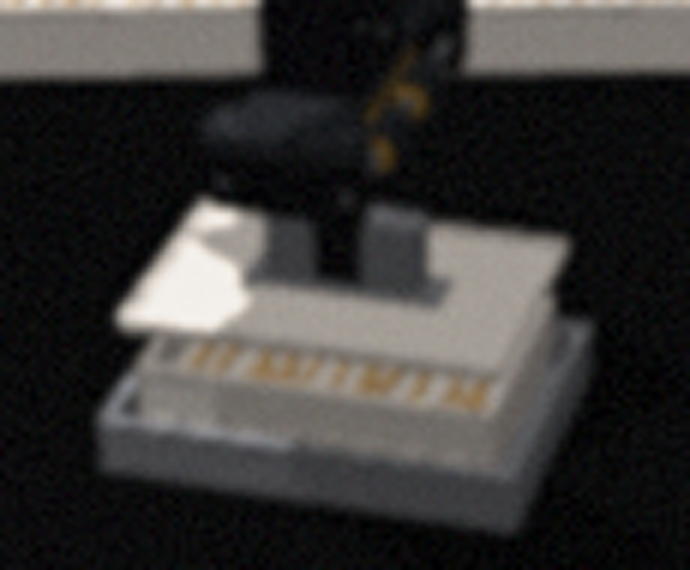

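View pics/top4.png

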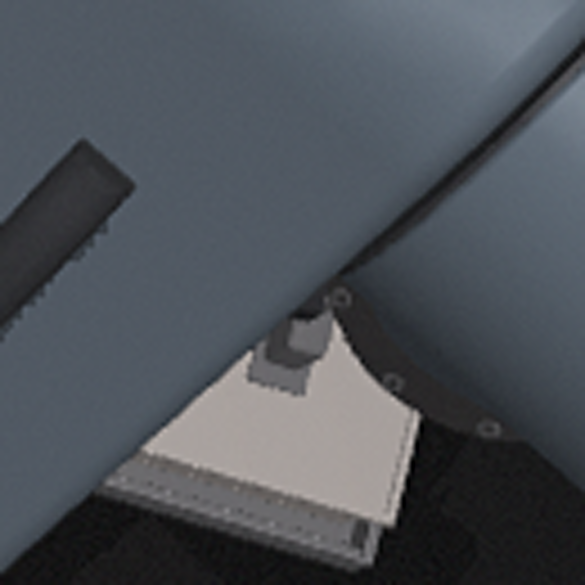

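```bash
cat > lidfit.py <<'E'
from h import *
from scipy.optimize import least_squares
sg=np.array([(1,1),(1,-1),(-1,-1),(-1,1)])
def cor(q,h,L=.19,W=.13):
    x,y,a=q; c,si=np.cos(a),np.sin(a)
    return [(x+c*u*L/2-si*v*W/2,y+si*u*L/2+c*v*W/2,h) for u,v in sg]
def fit(p,pts,h,L=.19,W=.13):
    r=least_squares(lambda q:np.ravel([proj(p,X)-m for X,m in zip(cor(q,h,L,W),pts) if m is not None]),[.45,-.26,-.27])
    return np.round([*r.x[:2],np.degrees(r.x[2])],4),np.round(r.fun,1)
f=lambda L,sc,o:(np.array(L,float)+.5)/sc-.5+np.array(o)
E
python3 - <<'E'
from lidfit import *
p=pickle.load(open("side4.pkl","rb"))
print("lid",fit(p,f([(115,322),(205,200),(573,238),(503,370)],6,(240,110)),.0794))
p=pickle.load(open("side0.pkl","rb"))
print("tray",fit(p,f([(92,188),(182,42),(580,92),(508,238)],7,(250,145)),.055,.18,.12))
E
```

```text
lid (array([  0.4534,  -0.2648, -14.8866]), array([ 0.9, -0.1,  0.3, -0.3, -1.2,  0.4, -0. ,  0.2]))
tray (array([  0.4526,  -0.2608, -14.7315]), array([-0. , -0.8,  0.1,  0.7, -0.4,  0.4,  0.3, -0.1]))
```

Request:
play_rows:
  series:
    - {"tx":0,"ty":0,"tz":-0.004,"turn":0}
    - {"tx":0,"ty":0,"tz":-0.004,"turn":0}
    - {"tx":0,"ty":0,"tz":-0.003,"turn":0}
    - {"tx":0,"ty":0,"tz":0,"turn":0}
    - {"tx":0,"ty":0,"tz":0,"turn":0}

```text
time_s: 9.1
position: [0.4538, -0.2623, 0.1489]
tcp_rot: [[-0.271, -0.963, -0.0], [-0.963, 0.271, 0.0], [-0.0, 0.0, -1.0]]
force: [0.1, -0.1, -3.0]
opening: 0.203
```

Request:
play_rows:
  series:
    - {"tx":0,"ty":0.001,"tz":-0.002,"turn":0}
    - {"tx":0,"ty":0,"tz":-0.002,"turn":0}
    - {"tx":0,"ty":0,"tz":-0.001,"turn":0}
    - {"tx":0,"ty":0,"tz":0,"turn":0}
    - {"tx":0,"ty":0,"tz":0,"turn":0}

```text
time_s: 9.6
position: [0.4539, -0.2615, 0.145]
tcp_rot: [[-0.271, -0.963, -0.0], [-0.963, 0.271, 0.0], [-0.0, 0.0, -1.0]]
force: [0.7, -0.1, -2.1]
opening: 0.206
```

Request:
play_rows:
  series:
    - {"tx":0,"ty":0,"tz":-0.001,"turn":0}
    - {"tx":0,"ty":0,"tz":-0.001,"turn":0}
    - {"tx":0,"ty":0,"tz":0,"turn":0}
    - {"tx":0,"ty":0,"tz":0,"turn":0}

```text
time_s: 10.0
position: [0.4539, -0.2615, 0.1434]
tcp_rot: [[-0.271, -0.963, -0.0], [-0.963, 0.271, 0.0], [-0.0, 0.0, -1.0]]
force: [-0.4, -0.2, -2.5]
opening: 0.206
```

Still free: -2.5 N is just the lid's weight. I'll continue in ~1.6 mm steps.

Request:
play_rows:
  series:
    - {"tx":0,"ty":0,"tz":-0.001,"turn":0}
    - {"tx":0,"ty":0,"tz":-0.001,"turn":0}
    - {"tx":0,"ty":0,"tz":0,"turn":0}
    - {"tx":0,"ty":0,"tz":0,"turn":0}

```text
time_s: 10.4
position: [0.4539, -0.2615, 0.1418]
tcp_rot: [[-0.271, -0.963, -0.0], [-0.963, 0.271, 0.0], [-0.0, 0.0, -1.0]]
force: [0.5, 0.2, -3.3]
opening: 0.202
```

Request:
play_rows:
  series:
    - {"tx":0,"ty":0,"tz":-0.001,"turn":0}
    - {"tx":0,"ty":0,"tz":-0.001,"turn":0}
    - {"tx":0,"ty":0,"tz":0,"turn":0}
    - {"tx":0,"ty":0,"tz":0,"turn":0}

```text
time_s: 10.8
position: [0.4539, -0.2615, 0.1402]
tcp_rot: [[-0.271, -0.963, -0.0], [-0.963, 0.271, 0.0], [-0.0, 0.0, -1.0]]
force: [-0.4, -0.1, -3.1]
opening: 0.202
```

Request:
play_rows:
  series:
    - {"tx":0,"ty":0,"tz":-0.001,"turn":0}
    - {"tx":0,"ty":0,"tz":0,"turn":0}
    - {"tx":0,"ty":0,"tz":0,"turn":0}

```text
time_s: 11.1
position: [0.4539, -0.2615, 0.1394]
tcp_rot: [[-0.271, -0.963, -0.0], [-0.963, 0.271, 0.0], [-0.0, 0.0, -1.0]]
force: [0.4, 0.3, -2.6]
opening: 0.202
```

Request:
play_rows:
  series:
    - {"tx":0,"ty":0,"tz":-0.001,"turn":0}
    - {"tx":0,"ty":0,"tz":0,"turn":0}
    - {"tx":0,"ty":0,"tz":0,"turn":0}

```text
time_s: 11.4
position: [0.4539, -0.2615, 0.1386]
tcp_rot: [[-0.271, -0.963, -0.0], [-0.963, 0.271, 0.0], [-0.0, 0.0, -1.0]]
force: [-0.1, -0.2, -2.2]
opening: 0.204
```

Request:
play_rows:
  series:
    - {"tx":0,"ty":0,"tz":-0.001,"turn":0}
    - {"tx":0,"ty":0,"tz":0,"turn":0}
    - {"tx":0,"ty":0,"tz":0,"turn":0}

```text
time_s: 11.7
position: [0.4539, -0.2615, 0.1378]
tcp_rot: [[-0.271, -0.963, -0.0], [-0.963, 0.271, 0.0], [-0.0, 0.0, -1.0]]
force: [-0.7, 0.2, -2.9]
opening: 0.202
```

Request:
play_rows:
  series:
    - {"tx":0,"ty":0,"tz":-0.001,"turn":0}
    - {"tx":0,"ty":0,"tz":0,"turn":0}
    - {"tx":0,"ty":0,"tz":0,"turn":0}

```text
time_s: 12.0
position: [0.454, -0.2616, 0.1372]
tcp_rot: [[-0.271, -0.963, 0.0], [-0.963, 0.271, -0.0], [0.0, -0.0, -1.0]]
force: [-0.4, 1.3, -1.4]
opening: 0.204
```

Request:
play_rows:
  series:
    - {"tx":0,"ty":0,"tz":-0.001,"turn":0}
    - {"tx":0,"ty":0,"tz":0,"turn":0}
    - {"tx":0,"ty":0,"tz":0,"turn":0}

```text
time_s: 12.3
position: [0.454, -0.2616, 0.1372]
tcp_rot: [[-0.271, -0.963, 0.0], [-0.963, 0.271, -0.0], [0.0, -0.001, -1.0]]
force: [-1.5, 1.2, 4.8]
opening: 0.209
```

Contact felt: the force went from -2.6 to +4.8 N and z stopped at 0.1372, so the rim is at about 53 mm. I'll check alignment before letting go.

```bash
python3 - <<'E'
from h import *
s=bot.read_state(); print(np.round(s["position"],4),s["force"],s["moment"])
for n in ["side"]:
    p=vision.capture(n); pickle.dump(p,open(f"{n}5.pkl","wb"))
    cv2.imwrite("pics/side5.png",cv2.resize(p["pixels"][120:205,240:355],None,fx=6,fy=6,interpolation=cv2.INTER_CUBIC))
E
```

```text
[ 0.454  -0.2616  0.1372] [-1.4724106   1.1587852   4.82124865] [0.21723266 0.20388473 0.01951109]
```

View pics/side5.png

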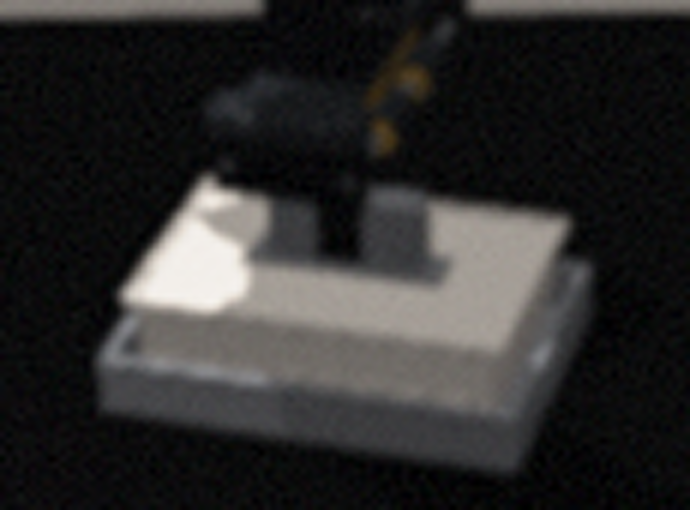

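```bash
python3 - <<'E'
from lidfit import *
p=pickle.load(open("side5.pkl","rb"))
print("lid",fit(p,f([(119,296),(205,178),(573,217),(500,347)],6,(240,120)),.058))
# predicted overlay: lid centred on tray estimate (white dots = centred prediction)
im=cv2.resize(p["pixels"][120:205,240:355],None,fx=6,fy=6,interpolation=cv2.INTER_CUBIC)
from lidfit import cor
for q,col in (((.4536,-.2612,np.radians(-15.75)),(0,0,255)),):
  for h,L,W,c in ((.058,.19,.13,(0,0,255)),(.053,.19,.13,(255,255,0)),(.053,.18,.12,(0,255,0)),(.03,.212,.152,(255,0,255))):
    P=np.array([(proj(p,X)-[240,120]+.5)*6-.5 for X in cor(q,h,L,W)]); print(h,L,P.round(0).tolist())
    cv2.polylines(im,[P.round().astype(np.int32)],True,c,1)
cv2.imwrite("pics/side5o.png",im)
E
```

```text
lid (array([  0.454 ,  -0.2661, -15.1319]), array([ 0.6,  0.4,  0.7, -0.7, -1.4,  0.1,  0.1,  0.4]))
0.058 0.19 [[122.0, 302.0], [211.0, 178.0], [566.0, 224.0], [500.0, 356.0]]
0.053 0.19 [[123.0, 311.0], [212.0, 186.0], [566.0, 232.0], [500.0, 365.0]]
0.053 0.18 [[136.0, 308.0], [218.0, 192.0], [554.0, 236.0], [492.0, 358.0]]
0.03 0.212 [[98.0, 360.0], [202.0, 213.0], [591.0, 264.0], [516.0, 421.0]]
```

View pics/side5o.png

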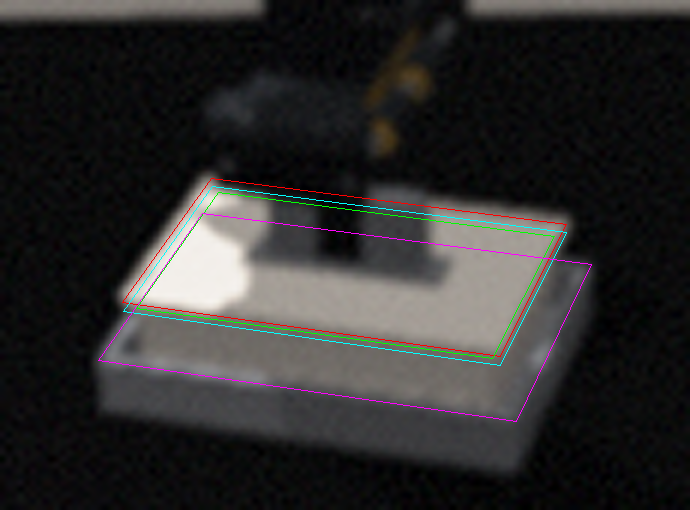

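The side view suggests the lid sits about 2–3 mm toward -y. The top view and TCP suggest about 1 mm the other way. Both are near the reading error and the lid is seated, so I'll let go, back off straight up, and verify with an open view.

Request:
play_rows:
  series:
    - {"tx":0,"ty":0,"tz":0,"turn":0}
    - {"tx":0,"ty":0,"tz":0,"turn":0}
    - {"tx":0,"ty":0,"tz":0,"turn":0}
    - {"tx":0,"ty":0,"tz":0,"turn":0}
    - {"tx":0,"ty":0,"tz":0,"turn":0}
    - {"tx":0,"ty":0,"tz":0,"turn":0}
    - {"tx":0,"ty":0,"tz":0,"turn":0}
    - {"tx":0,"ty":0,"tz":0,"turn":0}
  gripper: 1

```text
time_s: 13.15
position: [0.4539, -0.2615, 0.1362]
tcp_rot: [[-0.271, -0.963, -0.0], [-0.963, 0.271, 0.0], [-0.0, 0.0, -1.0]]
force: [-0.4, -0.3, 0.5]
opening: 0.849
```

Request:
play_rows:
  series:
    - {"tx":0,"ty":0,"tz":0.01,"turn":0}
    - {"tx":0,"ty":0,"tz":0.02,"turn":0}
    - {"tx":0,"ty":0,"tz":0.04,"turn":0}
    - {"tx":0,"ty":0,"tz":0.05,"turn":0}
    - {"tx":0,"ty":0,"tz":0.05,"turn":0}
    - {"tx":0,"ty":0,"tz":0.03,"turn":0}
    - {"tx":0,"ty":0,"tz":0,"turn":0}
    - {"tx":0,"ty":0,"tz":0,"turn":0}

```text
time_s: 13.95
position: [0.4537, -0.2613, 0.2968]
tcp_rot: [[-0.271, -0.963, 0.001], [-0.963, 0.271, -0.001], [0.0, -0.001, -1.0]]
force: [-0.1, -0.2, -1.1]
opening: 0.999
```

```bash
python3 - <<'E'
from h import *
s=bot.read_state(); print(np.round(s["position"],4),s["force"],s["time_s"])
for n in ["wrist","top"]:
    p=vision.capture(n); cv2.imwrite(f"pics/{n}6.png",p["pixels"]); pickle.dump(p,open(f"{n}6.pkl","wb"))
E
```

```text
[ 0.4537 -0.2613  0.2968] [-0.05638793 -0.18901261 -1.12548752] 13.95
```

View pics/wrist6.png

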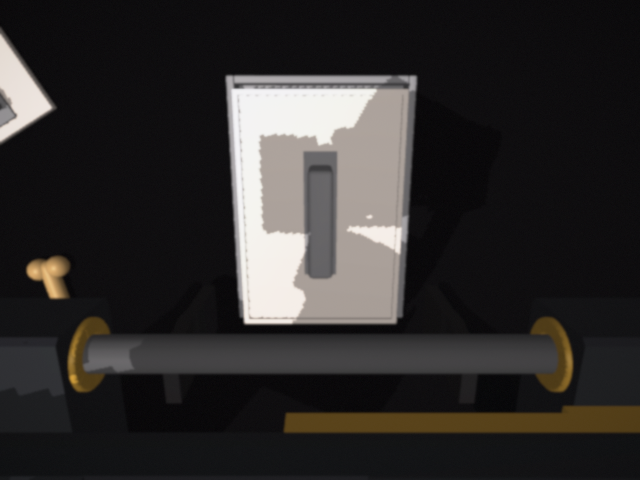

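View pics/top6.png

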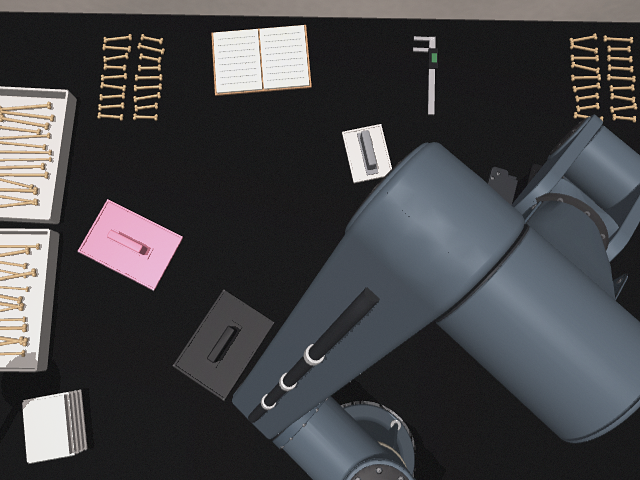

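The wrist view shows the lid seated and square in the holder (lid columns 231–411, holder 227–416). I'll move the arm aside for an unobstructed top view.

Request:
play_rows:
  series:
    - {"tx":0,"ty":0.055,"tz":0,"turn":0}
    - {"tx":0,"ty":0.055,"tz":0,"turn":0}
    - {"tx":0,"ty":0.055,"tz":0,"turn":0}
    - {"tx":0,"ty":0.055,"tz":0,"turn":0}
    - {"tx":0,"ty":0.055,"tz":0,"turn":0}
    - {"tx":0,"ty":0.055,"tz":0,"turn":0}
    - {"tx":0,"ty":0.055,"tz":0,"turn":0}
    - {"tx":0,"ty":0.055,"tz":0,"turn":0}
    - {"tx":0,"ty":0.055,"tz":0,"turn":0}
    - {"tx":0,"ty":0.055,"tz":0,"turn":0}

```text
time_s: 15.05
position: [0.4528, 0.1801, 0.2946]
tcp_rot: [[-0.271, -0.963, -0.004], [-0.963, 0.271, -0.001], [0.002, 0.003, -1.0]]
force: [0.8, 0.1, 0.1]
opening: 0.997
```

```bash
python3 - <<'E'
from lidfit import *
w=pickle.load(open("wrist6.pkl","rb"))
cv2.imwrite("pics/w6c.png",cv2.resize(w["pixels"][65:335,215:425],None,fx=2.2,fy=2.2,interpolation=cv2.INTER_CUBIC))
print("lid wrist",fit(w,[(244-13,88),(411,88),(396,324),(244,324)],.058))
H=[pix2plane(w,u,v,.03) for u,v in [(227,76.5),(416.5,76.5)]]; H=np.array(H)
d=H[0]-H[1];n=np.linalg.norm(d);u=np.array([-d[1],d[0],0])/n;u*=np.sign(u[0]);print("holder wrist",(H.mean(0)-u*.106).round(4),n.round(4),np.degrees(np.arctan2(u[1],u[0])).round(2))
p=vision.capture("top"); pickle.dump(p,open("top7.pkl","wb"));cv2.imwrite("pics/top7.png",p["pixels"])
cv2.imwrite("pics/top7c.png",cv2.resize(p["pixels"][175:300,435:545],None,fx=4.8,fy=4.8,interpolation=cv2.INTER_CUBIC))
E
```

```text
lid wrist (array([  0.4541,  -0.2621, -15.8753]), array([ 1.7,  1. , -2. ,  1.4, -0.6, -1.7,  0.9, -2. ]))
holder wrist [ 0.4539 -0.2631  0.03  ] 0.1504 -15.73
```

View pics/top7c.png

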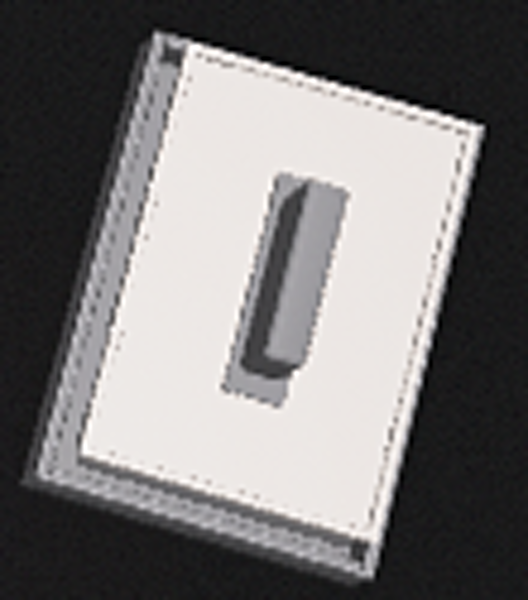

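View pics/w6c.png

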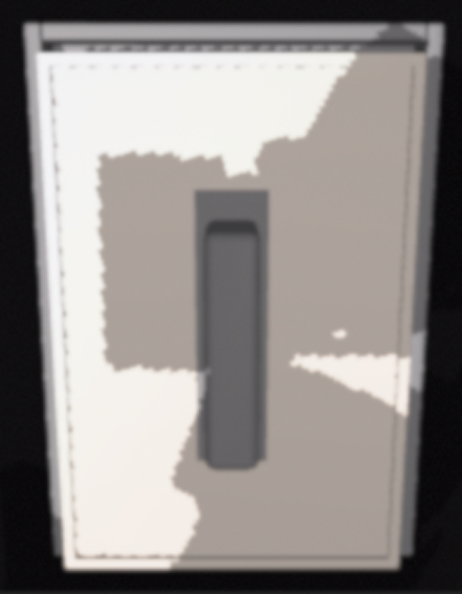

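```bash
python3 - <<'E'
from lidfit import *
p=pickle.load(open("top7.pkl","rb")); 
print("lid top",fit(p,f([(186,42),(484,124),(372,544),(82,460)],4.8,(435,175)),.058))
p=pickle.load(open("top1.pkl","rb"))
print("tray top",fit(p,f([(196,60),(463,135),(362,528),(90,447)],4.8,(435,175)),.053,.18,.12))
w=pickle.load(open("wrist6.pkl","rb"))
print("lid wrist",fit(w,f([(36,53),(428,53),(401,570),(64,570)],2.2,(215,65)),.058))
E
```

```text
lid top (array([  0.4533,  -0.2619, -15.546 ]), array([ 0.5,  0.5, -1.2,  0.7,  1.1, -0.1, -0.4, -1. ]))
tray top (array([  0.4541,  -0.262 , -15.9474]), array([-0.1, -0.3, -0.3,  0.4,  0.2,  0.1,  0.1, -0.3]))
lid wrist (array([  0.4538,  -0.2619, -15.6824]), array([ 1. ,  0.9, -0.9,  0.8, -1.4, -1.4,  1.3, -1.3]))
```

View pics/top7.png

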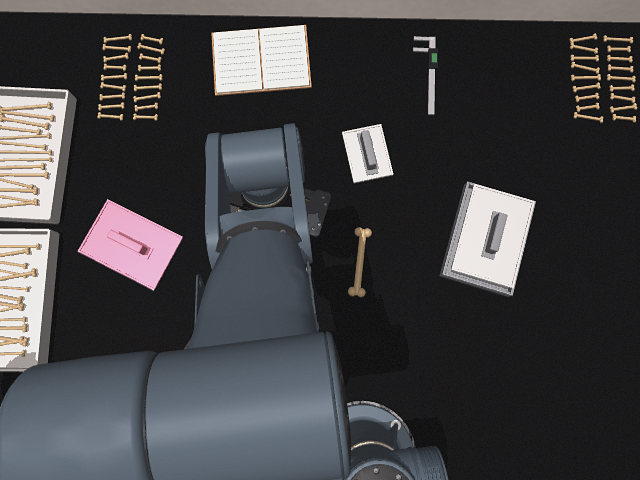

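In the clear top view, the lid is within about 1 mm and 0.4° of the tray. The small lid (367,153) and the look-alikes are where they were. Handing in.

```bash
python3 -c "
from rig import bot
print(bot.hand_in())"
```

```text
the job is handed in; nothing more can be done
None
```

The larger white lid is lying flat and square on the tray stack, and the job is handed in after about 15 s. I took it by its handle, lowered it in steps of about 1 mm, and let go only once I felt the rim. At contact the vertical force went from -2.6 to +4.8 N and the descent stopped, which puts the rim at about 53 mm.

**Centring:** with the arm clear, the top view puts the lid within about 1 mm and 0.4° of the tray's centre and yaw. The wrist view puts it within about 1 mm of the holder's centre.

**Disagreement:** before I let go, the oblique side view suggested a sideways offset of 2–3 mm. I judged that to be calibration and reading error, because the two later, clearer views did not show it.

**Rest of the scene:** the small lid and the pink look-alike are in the same place in the top view as at the start. I never touched the black look-alike; it is unmoved in the picture after release, but the arm hid it in the last one. The gripper is open and touching nothing.

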